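Draw the lint scraper out of the half-covered bin

TASK

The lint scraper lies in the pale grey half-covered bin and is longer than the bin's mouth: take it by the wooden handle, tip it so that the handle end comes up through the mouth while the blade is still under the lid, and draw it out without forcing it against the bin. Finish while still holding it still in the gripper, the whole scraper at least 5 cm above the lid and touching nothing else. Leave the bottle, the cup and the jar where they stand.

Things in the scene. Friction and masses are not known exactly. Their poses are not given: they have to be found in the camera images.
- bin: Pale grey bin fixed to the counter, 300 long (x) x 200 wide (y), origin at the centre of its underside, z up. Walls and floor 5 thick. Fixed flat lid, underside 66, top 71 above the counter: it covers the whole -x half; in the +x half it has a rectangular mouth from x = 0 to +130, y = -75 to +75, framed by a narrow rim of lid. Bin and lid never move; its yaw varies widely.
- mouth (a point): Centre of the mouth, at the height of the lid's top: 65 along +x from the bin's origin, 71 above the counter. Axes as the bin's.
- scraper: Loose lint scraper, about 0.12 kg, flat on the bin's floor along the bin; 240 long (x). Origin: mid-length on its underside, near its centre of mass; z up. Wooden handle 18 wide (y) x 16 thick from x = -75 to the end at +120, which lies under the mouth (bin's +x side); steel blade 60 wide x 5 thick, x = -120 to -65, flush with the underside, under the covered half.
- handle_end (a point): Centre of the end face of the scraper's handle, 120 along the scraper's +x, 8 above its underside.
- blade_edge (a point): Middle of the scraper's blade edge, 120 along the scraper's -x, 2.5 above its underside.
- detergent: White closed bottle, 72 across, 190 tall, standing loose; origin at the centre of its underside. To be left alone.
- cup: White plastic cup, 76 across, 80 tall, standing loose; origin at the centre of its underside. To be left alone.
- jar: Glass jar with a steel cap, 80 across, 110 tall, standing loose; origin at the centre of its underside. To be left alone.
There are look-alikes about, which are no part of the job. Of the things shaped like the scraper, the wooden one is meant.

How it is judged:
By the outcome, as a careful person would: the job done as asked, in the order asked, and still so for the second after the job is handed in, while the arm keeps its last pose, push and grip.
It also fails if it takes over 38 s, if anything falls off the work surface, if the arm or the gripper's body presses on something with over 40 N, if the wrist force passes 120 N, or if a joint passes its speed limit or range.

ROBOT

A 6-joint arm with a two-finger parallel gripper is mounted at the origin on the work surface. World frame = base frame: x ahead of the robot, y to its left, z up, the work surface at z = 0. Lengths are in m, angles in rad, forces in N, time in s.
With the tool pointing down it reaches from about 0.25 to 0.725 m from the base axis. Payload 4 kg.
Tool frame: the origin (TCP) lies midway between the tips of the shut fingers; the grasp point (between the pads) lies grip_point_offset behind it (grip_point_offset is the distance from the TCP to the grasp point, in m); z points along the fingers, y is the line along which they close (so a half turn about z gives the same grasp; the last joint's range is limited). The gripper opens to 85 mm and grips with 20 to 120 N. Pads are 22 mm wide; open, the fingers measure 114 mm over their backs; the gripper's body (76 mm by 85 mm) begins 54 mm behind the grasp point. The pads swing forward as they close: fully open they stand 13 mm farther back than shut.
Start: joints at [-1.153, 0.241, 0.005, 1.335, 0, 1.571], TCP at [0.203, -0.457, 0.231] pointing down, gripper open.
Joint ranges: [-2.72, 2.72], [-1.05, 1.87], [-1.09, 1.28], [-1.99, 2.15], [-1.42, 1.44], [-3.14, 3.14]. Speed limits (rad/s): [2.79, 2.79, 3.14, 3.14, 3.14, 3.14].

INTERFACE

Orientations are given as a unit quaternion [x, y, z, w].
In Python, from workcell import * gives the robot as it stands. The module is installed in compiled form; this text tells all that it offers.
- The arm moves only by the tool arm_command, never from a script. Its arguments are lists of equal length, an entry for each row: "slide": the shift along the tool's x, y, z in cm, a list of three; "spin": the turn about the tool's z in degrees. A call has exactly 5 rows; each row is the pose to reach, as a shift and turn from the pose commanded when the call began, along the tool's axes at that moment; what a row does not reach only later rows make up. A row lasts 1/8 s, in which the tool goes at most 62.5 mm and 10.7 degrees, less where a joint would pass 70% of its speed; a pose out of reach is approached as far as the arm can. A call with a gripper value outside its range is refused whole. "jaw" is the finger opening in cm, from 0 to 8.54, set as the call begins (left out, the last holds). The fingers move at their own pace and stop on an object; the grip force is fixed at half the most. Time passes only in rows, so rows that repeat a pose let the fingers close, or fill a call up. It gives the time, the measured TCP pose, the force, the opening and the grip force at its end, in the units of the state.
- get_obs(): the state, without advancing time (a new reading comes with each control period).
- camera(name): name is "scene" or "side" or "wrist"; returns a dict with "pixels" (400x640x3 uint8, red, green, blue), "range_z" (400x640 float32, m along the optical axis (not along the pixel's ray), 0 where there is no reading), "intrinsics" (3x3 intrinsics, pixels), "rvec" (rotation vector, rad) and "tvec" (3), from world to camera coordinates, as OpenCV has them. Camera axes: x right, y down, z forward; pixel columns grow to the right and rows downward; lengths in m; the calibration is good to about 2 mm. The wrist camera is an equidistant fisheye: a pixel r from the principal point sees the ray r / f radians off the axis. A picture is of the moment at which its call begins.
- job_done(): hands the job in; it is judged then, once.
Trained networks look in a picture, given as the dict that the camera call returned (one of the last four; its "shot" number tells which), for a name from the list of things; names that differ only in an ending like _2 or _b are one class to them, and where a whole thing is asked for, a point or a joint stands for the part that bears it (a point fixed in the world has none). Each returns a list of dicts, best first, with "confidence" (0 to 1); they miss things now and then, are a little off and sometimes report something else, mostly with a low value. They report only what shows in the picture. A call takes as long as a camera call. They do not tell look-alikes from the thing itself.
- recognise(picture, thing): "centre" ([column, row] in pixels, amid what is visible of it).
- landmark_of(picture, thing): "centre" ([column, row] in pixels: a listed point, or the origin of a listed thing).
The state is a dict: "clock": time; "joint_pos": joint angles; "joint_vel": joint speeds; "tau": joint torques, N m; "eef_pos": TCP position; "tool_rot": TCP orientation; "ft_force": force on the tool from outside, world axes, zero at the start; "ft_torque": the same for the moment, N m; "grip_width": finger opening in m; "grasp_force": force on a finger pad.
Only numpy, scipy, OpenCV 4.12 (cv2) and the standard library are available. Lean on these libraries where they do the work, as an engineer would, in place of code of your own. Each camera call takes 0.05 s, during which the arm holds its last target. There are 200 camera calls.

## Working session

There is one attempt and no reset: what is moved stays moved. The work goes in short steps, Python scripts to look and compute and a tool call to move; the robot and the scene stay as the last step left them, time stands still between calls to the robot, and variables do not carry over. Pictures are saved under pics/ and viewed, at most 10 in all, crops included, and the job is handed in when it is done.

Besides the shell and the picture viewer there is one more tool, called after ">>>" as name(argument=value, ...) on one line, values as JSON. arm_command: Moves the arm, as the interface text tells. Its arguments: {"type":"object","properties":{"slide":{"type":"array","items":{"type":"array","items":{"type":"number"}}},"spin":{"type":"array","items":{"type":"number"}},"jaw":{"type":"number"}},"required":["slide","spin"]}

```bash
mkdir -p pics
cat > h.py <<'E'
from workcell import *
import numpy as np, cv2
from scipy.spatial.transform import Rotation as R
def cam(n,f=None):
    p=camera(n)
    if f: cv2.imwrite('pics/'+f,p['pixels'][:,:,::-1])
    return p
def world(p,uv,z=None):
    K=np.array(p['intrinsics']);Rm=R.from_rotvec(np.ravel(p['rvec'])).as_matrix();t=np.ravel(p['tvec'])
    u,v=uv;d=np.array([(u-K[0,2])/K[0,0],(v-K[1,2])/K[1,1],1])
    if p.get('fish'):
        r=np.hypot(d[0],d[1]);d=np.array([d[0]/r*np.sin(r),d[1]/r*np.sin(r),np.cos(r)]) ;d=d/d[2]
    c=-Rm.T@t; w=Rm.T@d
    if z is None: return c+w*p['range_z'][int(round(v)),int(round(u))]
    return c+w*(z-c[2])/w[2]
def ray(p,uv):
    a=world(p,uv,0.);c=-R.from_rotvec(np.ravel(p['rvec'])).as_matrix().T@np.ravel(p['tvec']);return c,(a-c)/np.linalg.norm(a-c)
def tri(r1,r2):
    (a,d),(b,e)=r1,r2
    s=np.linalg.lstsq(np.c_[d,-e],b-a,rcond=None)[0]
    P,Q=a+s[0]*d,b+s[1]*e
    return (P+Q)/2,np.linalg.norm(P-Q)
E
python3 - <<'E'
from h import *
np.set_printoptions(precision=4,suppress=True)
o=get_obs();print({k:np.round(v,3) for k,v in o.items()});
try: print(grip_point_offset)
except Exception as e: print(e)
for n in ['scene','side']:
    p=cam(n,n+'0.png')
    for t in ['bin','mouth','scraper','handle_end','blade_edge','detergent','cup','jar']:
        print(n,t,[(np.round(d['centre']),round(d['confidence'],2),world(p,d['centre'])) for d in landmark_of(p,t)[:3]])
E
```

```text
{'clock': np.float64(0.0), 'joint_pos': array([-1.153,  0.241,  0.004,  1.335, -0.   ,  1.571]), 'joint_vel': array([ 0.   ,  0.   ,  0.002, -0.003, -0.   , -0.001]), 'tau': array([  0.002, -37.232,  25.241,   0.017,   0.   ,   0.   ]), 'eef_pos': array([ 0.203, -0.456,  0.23 ]), 'tool_rot': array([ 0.978,  0.207, -0.   , -0.001]), 'ft_force': array([ 0.227, -0.744, -0.155]), 'ft_torque': array([0.011, 0.082, 0.037]), 'grasp_force': np.float64(0.0), 'grip_width': np.float64(0.085)}
0.0187
scene bin [(array([322., 211.]), 0.55, array([ 0.4699, -0.0003,  0.0145])), (array([393., 167.]), 0.46, array([0.5645, 0.3269, 0.0114]))]
scene mouth [(array([336., 205.]), 0.76, array([0.4838, 0.0609, 0.0031]))]
scene scraper [(array([322., 214.]), 0.76, array([0.4691, 0.0009, 0.0031])), (array([342., 148.]), 0.75, array([0.358 , 0.3722, 0.0159])), (array([189., 266.]), 0.57, array([ 0.2762, -0.3293,  0.0018]))]
scene handle_end [(array([349., 161.]), 0.73, array([0.4186, 0.3024, 0.0117])), (array([228., 238.]), 0.68, array([ 0.3077, -0.2132,  0.0162]))]
scene blade_edge [(array([301., 193.]), 0.86
[... 693 characters left out ...]
[419., 179.]), 0.68, array([ 0.2687, -0.2935,  0.0121])), (array([323., 222.]), 0.48, array([0.4383, 0.0783, 0.0721]))]
side handle_end [(array([400., 195.]), 0.79, array([ 0.3036, -0.2028,  0.0022])), (array([286., 310.]), 0.76, array([0.4198, 0.3255, 0.0134])), (array([295., 203.]), 0.42, array([ 0.5828, -0.0344,  0.003 ]))]
side blade_edge [(array([440., 161.]), 0.62, array([ 0.2313, -0.4317,  0.0068]))]
side detergent [(array([330., 149.]), 0.78, array([ 0.59  , -0.3189,  0.0245]))]
side cup [(array([370., 152.]), 0.72, array([ 0.461 , -0.3594,  0.0256])), (array([322., 221.]), 0.31, array([0.4444, 0.0744, 0.0698]))]
side jar [(array([232., 309.]), 0.56, array([0.52  , 0.3887, 0.0429]))]
```

View pics/scene0.png

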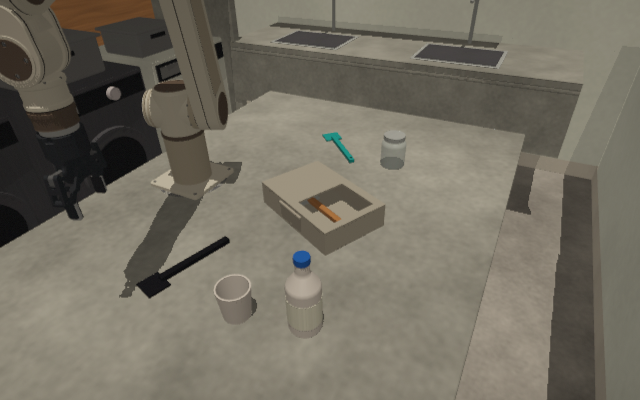

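View pics/side0.png

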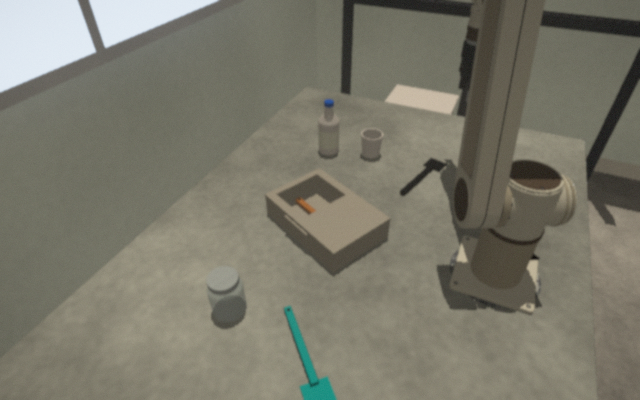

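The scene picture shows the wooden handle in the bin's mouth at about (324,208). The teal (340,148) and black (185,265) scrapers are look-alikes. The side picture shows the wooden handle at about (305,206). Next I'll measure the lid and the handle.

```bash
cat >> h.py <<'E'
def cloud(p):
    K=np.array(p['intrinsics']);Rm=R.from_rotvec(np.ravel(p['rvec'])).as_matrix();t=np.ravel(p['tvec'])
    v,u=np.mgrid[:400,:640];z=p['range_z']
    c=np.stack([(u-K[0,2])/K[0,0]*z,(v-K[1,2])/K[1,1]*z,z],-1)
    return (c-t)@Rm
E
python3 - <<'E'
from h import *
np.set_printoptions(precision=4,suppress=True)
L={}
for n in ['scene','side']:
    p=cam(n);C=cloud(p);near=(np.hypot(C[...,0]-.47,C[...,1]-0)<.25)&(p['range_z']>0)
    lid=near&(C[...,2]>.06)&(C[...,2]<.08)
    q=C[lid];print(n,lid.sum(),'lidz',np.median(q[:,2]),'counter',np.median(C[near&(C[...,2]<.03)][:,2]))
    r=cv2.minAreaRect((q[:,:2]*1000).astype(np.float32));print(r,cv2.boxPoints(r))
    hsv=cv2.cvtColor(p['pixels'],cv2.COLOR_RGB2HSV)
    m=near&(hsv[...,0]<16)&(hsv[...,1]>130)
    m=cv2.morphologyEx(m.astype(np.uint8),cv2.MORPH_OPEN,np.ones((2,2)))>0
    h=C[m];print('handle',m.sum(),np.percentile(h[:,2],[5,25,50,75,95]) if len(h) else 0)
    if len(h):
        top=h[h[:,2]>np.median(h[:,2])-.006]
        r=cv2.minAreaRect((h[:,:2]*1000).astype(np.float32));print(r,cv2.boxPoints(r))
        vv,uu=np.where(m);i=np.argmax(uu) if n=='scene' else np.argmin(uu);print('px ext',(uu.min(),uu.max(),vv.min(),vv.max()))
    L[n]=q
    cv2.imwrite(f'pics/c_{n}.png',cv2.resize(p['pixels'][150:270,240:400,::-1],(800,600),interpolation=cv2.INTER_CUBIC))
q=np.vstack(list(L.values()));r=cv2.minAreaRect((q[:,:2]*1000).astype(np.float32));print('both',r)
E
```

```text
scene 3376 lidz 0.06983616872762241 counter -0.0003879184122718531
((459.5240173339844, 7.227630615234375), (209.62631225585938, 307.0316467285156), 64.11719512939453) [[ 275.6533  -20.0571]
 [ 551.8862 -154.0861]
 [ 643.3948   34.5123]
 [ 367.1618  168.5414]]
handle 232 [0.0106 0.0168 0.0193 0.0205 0.0224]
((698.2034912109375, -382.09375), (79.0360107421875, 1003.0929565429688), 29.878217697143555) [[ 414.0885   33.104 ]
 [ 913.7875 -836.664 ]
 [ 982.3185 -797.2915]
 [ 482.6195   72.4765]]
px ext (np.int64(310), np.int64(340), np.int64(199), np.int64(222))
side 4169 lidz 0.07071410597486152 counter 0.0003538550079612834
((464.18365478515625, 13.487640380859375), (211.33856201171875, 305.6867370605469), 64.11931610107422) [[ 280.5452  -14.8676]
 [ 555.5731 -148.2994]
 [ 647.8221   41.8429]
 [ 372.7942  175.2747]]
handle 98 [0.0132 0.0185 0.0202 0.0219 0.0249]
((318.8304443359375, 376.6905517578125), (45.18210220336914, 958.3204956054688), 29.0269832611084) [[ 66.5782 784.7025]
 [531.5759 -53.2447]
 [571.0827 -31.3214]
 [106.085  806.6258]]
px ext (np.int64(298), np.int64(314), np.int64(200), np.int64(213))
both ((461.54241943359375, 10.9058837890625), (217.9833526611328, 307.9352722167969), 64.40011596679688)
```

View pics/c_scene.png

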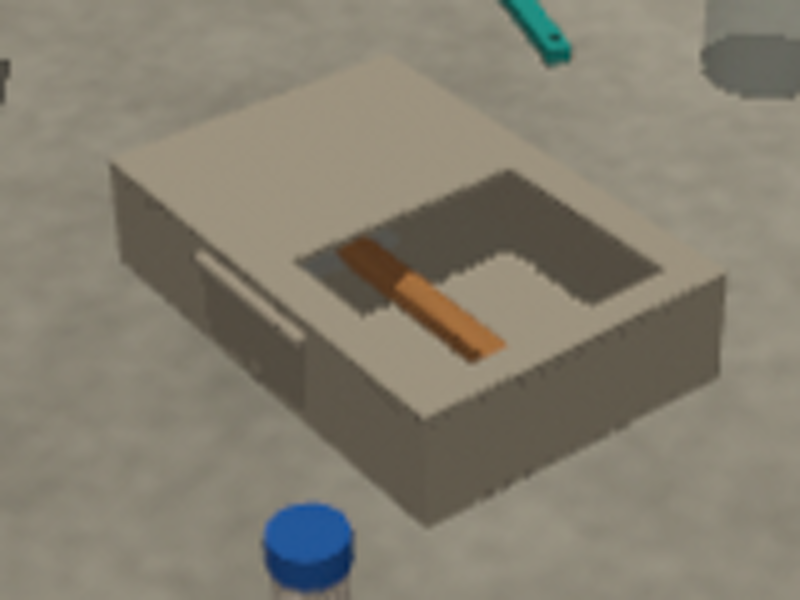

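The crop confirms that the wooden handle lies toward the bin's -y side, with its end at crop (488,350), which is scene pixel (338,220). Next I'll compute its place in both views and the approach.

```bash
cat >> h.py <<'E'
def handle(p,zt=.021):
    """wooden top pixels -> axis at z=zt, in world; returns points"""
    C=cloud(p);hsv=cv2.cvtColor(p['pixels'],cv2.COLOR_RGB2HSV)
    m=((hsv[...,0]<16)&(hsv[...,1]>130)&(np.hypot(C[...,0]-.5,C[...,1]+.01)<.15)).astype(np.uint8)
    n,l,s,_=cv2.connectedComponentsWithStats(m);i=1+np.argmax(s[1:,4]);return np.argwhere(l==i)[:,::-1]
B=np.array([.462,.0105]);yaw=np.deg2rad(-25.9)
def tobin(P): d=np.array(P)[:2]-B;c,s=np.cos(yaw),np.sin(yaw);return np.array([c*d[0]+s*d[1],-s*d[0]+c*d[1]])
def totool(dw,o=None):
    o=o or get_obs();return R.from_quat(o['tool_rot']).inv().apply(dw)*100
E
python3 - <<'E'
from h import *
np.set_printoptions(precision=4,suppress=True)
for n in ['scene','side']:
    p=cam(n);uv=handle(p);W=np.array([world(p,x,.021) for x in uv]);b=np.array([tobin(w) for w in W])
    r=cv2.minAreaRect((b*1000).astype(np.float32));print(n,len(uv),r);print(cv2.boxPoints(r))
    C=cloud(p);D=C[uv[:,1],uv[:,0]];d=np.array([tobin(w) for w in D]);print(np.c_[np.percentile(d,[2,50,98],axis=0)],np.percentile(D[:,2],[5,50,95]))
    # mouth: inner floor points
    C=C.reshape(-1,3);bb=np.array([tobin(w) for w in C[np.hypot(C[:,0]-.46,C[:,1])<.2]]);z=C[np.hypot(C[:,0]-.46,C[:,1])<.2][:,2]
    L=bb[(z>.064)&(z<.076)];print('lid ext',np.percentile(L,[.5,99.5],axis=0))
    s=L[(abs(L[:,1])<60e-3)];print('mouth x edges',s[s[:,0]<.06,0].max(),s[s[:,0]>.06,0].min() if (s[:,0]>.06).any() else 0)
    s=L[(L[:,0]>.02)&(L[:,0]<.11)];print('mouth y',s[s[:,1]<0,1].max(),s[s[:,1]>0,1].min())
w=lambda x,y:B+np.array([np.cos(yaw)*x-np.sin(yaw)*y,np.sin(yaw)*x+np.cos(yaw)*y])
t=w(.065,-.02);print(t,totool(np.r_[t-get_obs()['eef_pos'][:2],0]))
E
```

```text
scene 234 ((11.42144775390625, -0.8850679397583008), (25.86699676513672, 129.18731689453125), 89.97090148925781)
[[-53.1788 -13.7858]
 [ 76.0085 -13.8514]
 [ 76.0217  12.0156]
 [-53.1656  12.0812]]
[[-0.0527 -0.0065]
 [ 0.0114 -0.0008]
 [ 0.0726  0.011 ]] [0.0113 0.0192 0.0216]
lid ext [[-0.1493 -0.102 ]
 [ 0.1507  0.0984]]
mouth x edges 0.004129915144653527 0.1272188702025273
mouth y -0.07562210228759159 0.07201613665798778
side 99 ((84.11962890625, 10.002192497253418), (20.422386169433594, 73.1304702758789), 86.9535903930664)
[[ 47.0634   1.7487]
 [120.0905  -2.1378]
 [121.1759  18.2557]
 [ 48.1487  22.1422]]
[[ 0.0492 -0.0001]
 [ 0.0853  0.0098]
 [ 0.1176  0.015 ]] [0.0134 0.0202 0.0229]
lid ext [[-0.1506 -0.0983]
 [ 0.1483  0.102 ]]
mouth x edges 0.0019371419346213888 0.12625516056859115
mouth y -0.07215723609310708 0.07467196911409762
[ 0.5117 -0.0359] [ 45.3145 -25.961   -0.0023]
```

>>> arm_command(slide=[[5,-3,0],[10,-6,0],[15,-9,0],[20,-12,0],[25,-15,0]], spin=[10,20,30,40,49.7], jaw=6)

```text
clock: 1.72
eef_pos: [0.3593, -0.2358, 0.2315]
tool_rot: [0.981, -0.195, 0.0, 0.0]
ft_force: [0.0, 0.1, -0.3]
grip_width: 0.0598
grasp_force: 0.0
```

```bash
cat > nx.py <<'E'
from h import *
import sys
np.set_printoptions(precision=4,suppress=True)
o=get_obs();x,y,z=map(float,sys.argv[1:4])
t=B+np.array([np.cos(yaw)*x-np.sin(yaw)*y,np.sin(yaw)*x+np.cos(yaw)*y])
Rm=R.from_quat(o['tool_rot']).as_matrix()
print('tcp',o['eef_pos'],'bin',tobin(o['eef_pos']),'xaxis deg',np.rad2deg(np.arctan2(Rm[1,0],Rm[0,0])),'zaxis',Rm[:,2],'t',o['clock'])
print('move',totool(np.r_[t,z]-o['eef_pos'],o),'F',o['ft_force'],'q',o['joint_pos'])
E
python3 nx.py .065 .005 .23
```

```text
tcp [ 0.3593 -0.2358  0.2315] bin [ 0.0152 -0.2664] xaxis deg -22.54664797782493 zaxis [ 0.0007 -0.0005 -1.    ] t 1.725
move [  6.56   -26.8029   0.1552] F [ 0.0216  0.0571 -0.3336] q [-0.5808  0.1008 -0.1649  1.3042  0.      2.9544]
```

>>> arm_command(slide=[[1,-5,0],[2,-10,0],[3,-15,0],[4,-20,0],[4.8,-25,0]], spin=[-10.5,-21,-31.5,-42,-52.5])

```text
clock: 2.35
eef_pos: [0.4984, -0.0224, 0.2314]
tool_rot: [0.965, 0.264, 0.0, 0.0]
ft_force: [0.3, -0.9, 0.5]
grip_width: 0.0599
grasp_force: 0.0
```

>>> arm_command(slide=[[0,0,0],[0,0,0],[0,0,0],[0,0,0],[0,0,0]], spin=[-10.5,-21,-31.5,-42,-52.5])

```text
clock: 2.98
eef_pos: [0.4975, -0.0239, 0.2313]
tool_rot: [0.748, 0.663, -0.0, -0.0]
ft_force: [0.1, -1.1, 0.7]
grip_width: 0.0599
grasp_force: 0.0
```

>>> arm_command(slide=[[0,0,0],[0,0,0],[0,0,0],[0,0,0],[0,0,0]], spin=[-10.5,-21,-31.5,-42,-52.5])

```text
clock: 3.6
eef_pos: [0.4975, -0.024, 0.2313]
tool_rot: [0.378, 0.926, -0.0, 0.0]
ft_force: [0.6, 0.1, -0.0]
grip_width: 0.0599
grasp_force: 0.0
```

>>> arm_command(slide=[[0,0,0],[0,0,0],[0,0,0],[0,0,0],[0,0,0]], spin=[-10.5,-21,-22.5,-22.5,-22.5])

```text
clock: 4.22
eef_pos: [0.4975, -0.0239, 0.2313]
tool_rot: [0.194, 0.981, 0.0, -0.0]
ft_force: [-0.4, -0.0, -0.7]
grip_width: 0.0601
grasp_force: 0.0
```

```bash
python3 nx.py .065 .005 .23
python3 - <<'E'
from h import *
p=cam('wrist','w0.png')
for t in ['handle_end','mouth','scraper']: print(t,[(np.round(d['centre']),round(d['confidence'],2)) for d in landmark_of(p,t)[:3]])
p['fish']=1
uv=handle(p) if 0 else None
for t in ['handle_end']:
    for d in landmark_of(p,t)[:2]: w=world(p,d['centre'],.013);print(w,tobin(w))
print(p['intrinsics'])
E
```

```text
tcp [ 0.4975 -0.0239  0.2313] bin [ 0.047  -0.0155] xaxis deg 157.67812511087342 zaxis [-0.  0. -1.] t 4.225
move [-1.9285  1.9304  0.1309] F [-0.4263 -0.0014 -0.6694] q [-0.0481  0.2368  0.      1.3341  0.      0.3415]
handle_end [(array([528.,  35.]), 0.93), (array([126.,  89.]), 0.84), (array([326., 232.]), 0.63)]
mouth [(array([328., 203.]), 0.89)]
scraper [(array([337., 140.]), 0.95), (array([ 75., 110.]), 0.57)]
[0.42490788 0.32170019 0.013     ] [-0.16929931  0.26374065]
[ 0.29815995 -0.20607682  0.013     ] [-0.05278245 -0.26638899]
[[309.70691629   0.         314.41478635]
 [  0.         309.70691629 199.32162729]
 [  0.           0.           1.        ]]
```

View pics/w0.png

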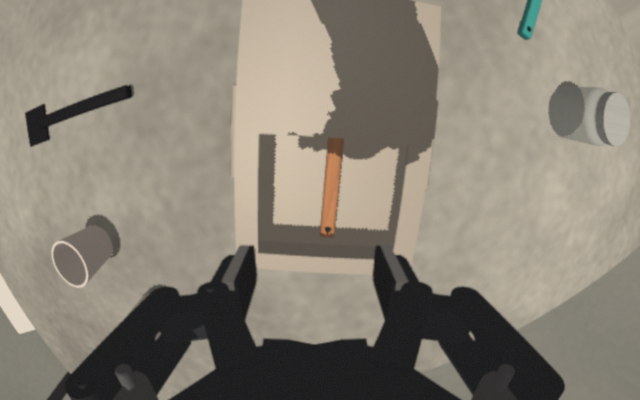

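The wrist picture shows the wooden handle's visible part running from (336,140) under the lid to its end at (327,236), clear of the mouth's walls. Next I'll turn these pixels into positions.

Run:
```python
from h import *
np.set_printoptions(precision=4,suppress=True)
p=cam('wrist');p['fish']=1
hsv=cv2.cvtColor(p['pixels'],cv2.COLOR_RGB2HSV);m=(hsv[...,0]<16)&(hsv[...,1]>120);m[:130]=0;m[240:]=0;m[:,:310]=0;m[:,355:]=0
for v in [145,170,200,225]:
    u=np.where(m[v])[0];a,b=world(p,(u.min(),v),.021),world(p,(u.max(),v),.021);print(v,u.min(),u.max(),a,tobin(a),tobin(b),'rng',p['range_z'][v,int(u.mean())])
v=np.where(m.sum(1)>4)[0];print(v.min(),v.max());w=world(p,(327.5,v.max()),.021);print('end',w,tobin(w))
for n,z,q in [('lid corners',.071,[(260,254),(393,257),(259,134),(405,140)])]:
    for x in q: print(n,tobin(world(p,x,z)))
```

```text
145 329 341 [0.4744 0.0043 0.021 ] [ 0.0138 -0.0002] [0.0129 0.0135] rng 0.35042214
170 326 339 [ 0.5003 -0.0099  0.021 ] [ 0.0433 -0.0016] [0.0423 0.0135] rng 0.35866225
200 324 336 [ 0.5333 -0.0256  0.021 ] [ 0.08   -0.0014] [0.0791 0.013 ] rng 0.36950833
225 321 333 [ 0.5618 -0.041   0.021 ] [ 0.1123 -0.0027] [0.1114 0.012 ] rng 0.37862778
139 235
end [ 0.5774 -0.0385  0.021 ] [0.1252 0.0063]
lid corners [ 0.1315 -0.0701]
lid corners [0.1268 0.0788]
lid corners [ 0.0005 -0.0725]
lid corners [-0.0036  0.0733]
```

```bash
python3 nx.py .097 .0055 .009
```

```text
tcp [ 0.4975 -0.024   0.2313] bin [ 0.047  -0.0155] xaxis deg 157.73901957356733 zaxis [ 0.0001  0.     -1.    ] t 4.525
move [-5.1226  1.7758 22.2324] F [ 0.2534 -0.2543 -0.2092] q [-0.0481  0.2368  0.      1.334   0.      0.3404]
```

>>> arm_command(slide=[[-2.5,0.9,0],[-5.1,1.8,3],[-5.1,1.8,7],[-5.1,1.8,10],[-5.1,1.8,10]], spin=[2,3.6,3.6,3.6,3.6], jaw=5)

```text
clock: 5.15
eef_pos: [0.5493, -0.0265, 0.1287]
tool_rot: [0.224, 0.975, -0.001, -0.003]
ft_force: [-0.1, 0.9, -0.4]
grip_width: 0.0502
grasp_force: 0.0
```

```bash
python3 nx.py .097 .0055 .009;  python3 - <<'E'
from h import *
p=cam('wrist');p['fish']=1
hsv=cv2.cvtColor(p['pixels'],cv2.COLOR_RGB2HSV);m=(hsv[...,0]<16)&(hsv[...,1]>110);m[240:]=m[240:]
n,l,s,c=cv2.connectedComponentsWithStats(m.astype(np.uint8));print(s[1:][s[1:,4]>100])
i=1+np.argmax(s[1:,4]);uv=np.argwhere(l==i)[:,::-1];b=np.array([tobin(world(p,x,.021)) for x in uv]);print(cv2.minAreaRect((b*1000).astype(np.float32)),b.min(0),b.max(0))
cv2.imwrite('pics/w1.png',p['pixels'][:,:,::-1])
E
```

```text
tcp [ 0.5493 -0.0265  0.1287] bin [0.0946 0.0049] xaxis deg 154.1464939652983 zaxis [-0.0064  0.0003 -1.    ] t 5.15
move [-0.3058  0.0944 11.9648] F [-0.0996  0.9461 -0.4254] q [-0.0482  0.407  -0.0349  1.1353  0.      0.4031]
[[ 305   80   23  155 3038]]
((61.682640075683594, 6.580492973327637), (17.123140335083008, 131.21075439453125), 88.86127471923828) [-0.00378086 -0.00309768] [0.12715927 0.01525603]
```

View pics/w1.png

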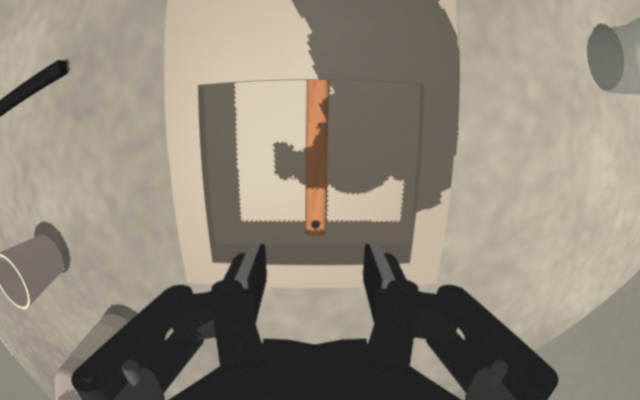

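The handle lies centred between the fingers, with its end at (316,232). I'll descend.

>>> arm_command(slide=[[0,0,3],[0,0,6],[0,0,9],[0,0,11],[0,0,11]], spin=[0,0,0,0,0])

```text
clock: 5.82
eef_pos: [0.5516, -0.0266, 0.0217]
tool_rot: [0.224, 0.975, -0.0, -0.0]
ft_force: [-0.1, 0.3, -0.1]
grip_width: 0.05
grasp_force: 0.0
```

```bash
python3 nx.py .097 .0065 .009
```

```text
tcp [ 0.5516 -0.0266  0.0217] bin [0.0968 0.0058] xaxis deg 154.1542088440987 zaxis [-0.0004  0.     -1.    ] t 5.825
move [-0.0159  0.0713  1.2679] F [-0.0862  0.2956 -0.0535] q [-0.0482  0.5196 -0.1682  0.8833  0.      0.4029]
```

>>> arm_command(slide=[[0,0.05,0.6],[0,0.05,1.2],[0,0.05,1.2],[0,0.05,1.2],[0,0.05,1.2]], spin=[0,0,0,0,0])

```text
clock: 6.45
eef_pos: [0.5519, -0.0262, 0.0096]
tool_rot: [0.224, 0.975, 0.0, 0.0]
ft_force: [0.3, 0.1, -1.0]
grip_width: 0.0502
grasp_force: 0.0
```

>>> arm_command(slide=[[0,0,0],[0,0,0],[0,0,0],[0,0,0],[0,0,0]], spin=[0,0,0,0,0], jaw=1.4)

```text
clock: 7.08
eef_pos: [0.552, -0.0261, 0.0096]
tool_rot: [0.224, 0.975, 0.0, 0.0]
ft_force: [-0.5, 0.1, 3.1]
grip_width: 0.0159
grasp_force: 60.6
```

>>> arm_command(slide=[[0,0,-0.2],[0,0,-0.5],[0,0,-0.8],[0,0,-1.1],[0,0,-1.3]], spin=[0,0,0,0,0])

```text
clock: 7.7
eef_pos: [0.5518, -0.0261, 0.0225]
tool_rot: [0.224, 0.975, 0.0, 0.0]
ft_force: [-0.3, -0.3, -1.1]
grip_width: 0.0164
grasp_force: 60.0
```

```bash
python3 nx.py .097 .0065 .05
python3 - <<'E'
from h import *
o=get_obs();print(o['grasp_force'],o['grip_width'],o['ft_torque'])
p=cam('side');q=cam('scene')
cv2.imwrite('pics/s1.png',np.hstack([cv2.resize(x['pixels'][130:280,220:420,::-1],(400,300),interpolation=cv2.INTER_CUBIC) for x in (p,q)]))
E
```

```text
tcp [ 0.5518 -0.0261  0.0225] bin [0.0968 0.0063] xaxis deg 154.15735124158437 zaxis [ 0.0002  0.     -1.    ] t 7.7
move [-0.0195  0.0228 -2.7452] F [-0.2621 -0.3033 -1.0734] q [-0.0473  0.5184 -0.1676  0.8846  0.      0.4037]
60.0260066986084 0.016417777415259543 [ 0.00360953 -0.06312846  0.03762991]
```

View pics/s1.png

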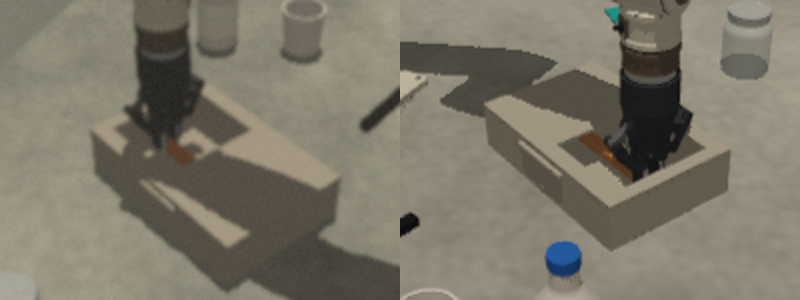

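The pictures show the handle held between the fingers in the mouth, at about (170,150) on the left and (610,155) on the right. I'll measure the scraper's tilt from the wrist camera's range.

```bash
cat > tilt.py <<'E'
from h import *
np.set_printoptions(precision=4,suppress=True)
def one(n):
    p=cam(n);
    if n=='wrist': p['fish']=1
    hsv=cv2.cvtColor(p['pixels'],cv2.COLOR_RGB2HSV);m=((hsv[...,0]<18)&(hsv[...,1]>105)&(hsv[...,2]>30)&(p['range_z']>0)).astype(np.uint8)
    m=cv2.erode(m,np.ones((2,2)));v,u=np.where(m)
    P=np.array([world(p,x) for x in zip(u,v)]).reshape(-1,3)
    b=np.array([np.r_[tobin(w),w[2]] for w in P]).reshape(-1,3)
    k=(abs(b[:,1]-.006)<.03)&(b[:,0]>-.15)&(b[:,0]<.5)&(b[:,2]<.45);b=b[k]
    if len(b)<10: return print(n,len(b))
    f=np.polyfit(b[:,0],b[:,2],1);print(n,len(b),'x',np.percentile(b[:,0],[2,50,98]),'z',np.percentile(b[:,2],[2,50,98]),'tilt deg',np.rad2deg(np.arctan(f[0])),'z(0)',f[1])
    for a in np.arange(np.floor(b[:,0].min()*50)/50,b[:,0].max(),.02):
        s=b[(b[:,0]>=a)&(b[:,0]<a+.02)]
        if len(s)>3: print(' x%.2f z%.4f y%.4f n%d'%(a+.01,np.percentile(s[:,2],80),np.median(s[:,1]),len(s)))
for n in ['wrist','scene']: one(n)
o=get_obs();print(o['eef_pos'],o['ft_force'],o['ft_torque'],o['grip_width'],o['clock'])
E
python3 tilt.py
```

```text
wrist 9654 x [-0.0042  0.0486  0.1226] z [0.0324 0.034  0.0353] tilt deg 0.2777554214038186 z(0) 0.033719787085473095
 x-0.01 z0.0343 y0.0075 n563
 x0.01 z0.0344 y0.0075 n1782
 x0.03 z0.0344 y0.0075 n1758
 x0.05 z0.0345 y0.0071 n1636
 x0.07 z0.0346 y0.0071 n1477
 x0.09 z0.0347 y0.0071 n1223
 x0.11 z0.0348 y0.0069 n922
 x0.13 z0.0348 y0.0066 n293
scene 105 x [-0.0359  0.0059  0.0675] z [0.0223 0.0296 0.0339] tilt deg -1.0423477185952486 z(0) 0.029373695903468337
 x-0.03 z0.0330 y-0.0035 n23
 x-0.01 z0.0326 y-0.0015 n24
 x0.01 z0.0312 y-0.0038 n20
 x0.03 z0.0314 y-0.0045 n18
 x0.05 z0.0295 y-0.0047 n11
 x0.07 z0.0278 y-0.0042 n7
[ 0.5517 -0.0261  0.0223] [ 0.0829 -0.7785 -1.5493] [-0.0219 -0.0645 -0.0226] 0.016257730611829377 7.9
```

The lift was level, so the full grip holds the handle rigidly. I'll set it back just above the floor and see whether a jaw setting near the contact width eases the grip enough for it to pivot under its own weight.

>>> arm_command(slide=[[0,0,0.4],[0,0,0.8],[0,0,1.1],[0,0,1.1],[0,0,1.1]], spin=[0,0,0,0,0])

```text
clock: 8.52
eef_pos: [0.5518, -0.0261, 0.0113]
tool_rot: [0.224, 0.975, 0.0, -0.0]
ft_force: [0.2, -0.2, -1.7]
grip_width: 0.0164
grasp_force: 60.0
```

>>> arm_command(slide=[[0,0,0],[0,0,0],[0,0,0],[0,0,0],[0,0,0]], spin=[0,0,0,0,0], jaw=1.6)

```text
clock: 9.15
eef_pos: [0.5517, -0.0261, 0.0113]
tool_rot: [0.224, 0.975, -0.0, -0.0]
ft_force: [0.8, -0.7, -0.9]
grip_width: 0.0165
grasp_force: 58.7
```

>>> arm_command(slide=[[0,0,0],[0,0,0],[0,0,0],[0,0,0],[0,0,0]], spin=[0,0,0,0,0], jaw=1.7)

```text
clock: 9.78
eef_pos: [0.5517, -0.0261, 0.0113]
tool_rot: [0.224, 0.975, -0.0, -0.0]
ft_force: [-0.3, -0.2, -1.1]
grip_width: 0.0172
grasp_force: 29.6
```

The grip force follows the jaw setting, so I'll ease it further and then lift.

>>> arm_command(slide=[[0,0,0],[0,0,0],[0,0,-0.4],[0,0,-0.8],[0,0,-1.2]], spin=[0,0,0,0,0], jaw=1.76)

```text
clock: 10.4
eef_pos: [0.5519, -0.0261, 0.0238]
tool_rot: [0.224, 0.975, 0.0, 0.0]
ft_force: [-0.0, 0.3, -1.0]
grip_width: 0.0178
grasp_force: 11.8
```

```bash
python3 tilt.py | grep -v ' x'; python3 tilt.py|grep -A3 wrist
```

```text
[ 0.5523 -0.0262  0.0241] [-0.1189 -0.8949 -0.827 ] [-0.0815 -0.1244 -0.0594] 0.017555870890907276 10.5
wrist 9808 x [-0.0039  0.0496  0.1231] z [0.0338 0.0355 0.0369] tilt deg 0.4826614133103234 z(0) 0.03500359814227355
 x-0.01 z0.0357 y0.0077 n532
 x0.01 z0.0357 y0.0073 n1782
 x0.03 z0.0358 y0.0073 n1771
```

>>> arm_command(slide=[[0,0,0],[0,0,0],[0,0,0],[0,0,0],[0,0,0]], spin=[0,0,0,0,0], jaw=1.78)

```text
clock: 11.22
eef_pos: [0.5516, -0.0261, 0.0233]
tool_rot: [0.224, 0.975, 0.0, -0.0]
ft_force: [-0.4, 0.3, 0.7]
grip_width: 0.018
grasp_force: 5.9
```

```bash
python3 tilt.py|grep -A12 wrist|cut -c1-150
```

```text
wrist 9586 x [-0.0049  0.0516  0.1225] z [0.0278 0.032  0.0368] tilt deg 3.6630716721966055 z(0) 0.028689907508630177
 x-0.01 z0.0291 y0.0070 n566
 x0.01 z0.0300 y0.0070 n1646
 x0.03 z0.0313 y0.0070 n1635
 x0.05 z0.0326 y0.0070 n1621
 x0.07 z0.0339 y0.0070 n1485
 x0.09 z0.0352 y0.0070 n1349
 x0.11 z0.0364 y0.0070 n987
 x0.13 z0.0372 y0.0070 n291
 x0.15 z0.0059 y0.0174 n6
scene 142 x [-0.0452  0.0003  0.0676] z [0.0162 0.0256 0.0305] tilt deg 2.5543839717649095 z(0) 0.02463481310323301
 x-0.05 z0.0243 y-0.0035 n14
 x-0.03 z0.0266 y-0.0029 n26
```

The grip at 1.78 lets the handle pivot, with the blade edge resting on the floor at a tilt of 3.7°. I'll keep lifting slowly.

>>> arm_command(slide=[[0,0,-0.5],[0,0,-1],[0,0,-1.5],[0,0,-2],[0,0,-2.5]], spin=[0,0,0,0,0])

```text
clock: 11.95
eef_pos: [0.5518, -0.0261, 0.0488]
tool_rot: [0.224, 0.975, 0.0, 0.0]
ft_force: [0.3, 1.5, -0.4]
grip_width: 0.0178
grasp_force: 5.8
```

```bash
python3 tilt.py|grep -v scene|cut -c1-150
```

```text
wrist 8909 x [-0.0008  0.0577  0.1232] z [0.0414 0.0529 0.0656] tilt deg 10.845649483520976 z(0) 0.04185042283336943
 x-0.01 z0.0421 y0.0071 n237
 x0.01 z0.0449 y0.0071 n1424
 x0.03 z0.0489 y0.0071 n1464
 x0.05 z0.0527 y0.0071 n1503
 x0.07 z0.0565 y0.0071 n1460
 x0.09 z0.0604 y0.0071 n1414
 x0.11 z0.0638 y0.0071 n1063
 x0.13 z0.0661 y0.0071 n342
 x-0.03 z0.0364 y-0.0030 n22
 x-0.01 z0.0393 y-0.0047 n24
 x0.01 z0.0436 y-0.0034 n31
 x0.03 z0.0472 y-0.0040 n30
 x0.05 z0.0508 y-0.0042 n29
 x0.07 z0.0520 y-0.0043 n12
 x0.11 z0.0640 y0.0027 n19
[ 0.5523 -0.0262  0.0491] [ 0.2786 -0.4645  0.3188] [-0.0236 -0.087  -0.0048] 0.017903999745068906 12.05
```

>>> arm_command(slide=[[0,0,-0.6],[0,0,-1.2],[0,0,-1.8],[0,0,-2.4],[0,0,-2.8]], spin=[0,0,0,0,0])

```text
clock: 12.68
eef_pos: [0.5525, -0.0263, 0.0772]
tool_rot: [0.224, 0.975, 0.0, 0.001]
ft_force: [-0.1, 0.1, -0.7]
grip_width: 0.0176
grasp_force: 5.8
```

```bash
python3 tilt.py|grep -v scene|cut -c1-150
```

```text
wrist 8297 x [0.0019 0.0629 0.1223] z [0.0557 0.0768 0.0973] tilt deg 19.045912162252336 z(0) 0.05508180149519054
 x-0.01 z0.0553 y0.0074 n55
 x0.01 z0.0607 y0.0074 n1157
 x0.03 z0.0675 y0.0073 n1335
 x0.05 z0.0745 y0.0073 n1398
 x0.07 z0.0813 y0.0073 n1423
 x0.09 z0.0883 y0.0073 n1465
 x0.11 z0.0943 y0.0073 n1151
 x0.13 z0.0980 y0.0073 n313
 x-0.03 z0.0392 y-0.0046 n9
 x-0.01 z0.0507 y-0.0046 n21
 x0.01 z0.0572 y-0.0037 n29
 x0.03 z0.0648 y-0.0039 n26
 x0.05 z0.0728 y-0.0045 n27
 x0.07 z0.0762 y-0.0054 n17
 x0.09 z0.0987 y-0.0179 n6
 x0.11 z0.0936 y-0.0022 n20
 x0.13 z0.0958 y0.0017 n40
[ 0.5527 -0.0263  0.0773] [ 0.9865  0.0498 -0.1958] [-0.0143 -0.0547  0.0623] 0.018341731364076675 12.775
```

The tilt is 19° and the handle's top passes about 10 mm under the lid edge. I'll tighten the grip, then draw it out along its own axis.

>>> arm_command(slide=[[0,0,0],[0,0,0],[0,0,0],[0,0,0],[0,0,0]], spin=[0,0,0,0,0], jaw=1.4)

```text
clock: 13.4
eef_pos: [0.5518, -0.0261, 0.0763]
tool_rot: [0.224, 0.975, 0.0, 0.0]
ft_force: [0.7, 0.0, -0.6]
grip_width: 0.0163
grasp_force: 60.3
```

>>> arm_command(slide=[[-0.6,0,-0.2],[-1.5,0,-0.52],[-2.6,0,-0.9],[-3.8,0,-1.3],[-5,0,-1.72]], spin=[0,0,0,0,0])

```text
clock: 14.02
eef_pos: [0.5978, -0.0485, 0.0938]
tool_rot: [0.224, 0.975, -0.0, 0.0]
ft_force: [0.8, 0.9, -1.7]
grip_width: 0.0161
grasp_force: 60.3
```

```bash
python3 nx.py .23 .0065 .12; python3 tilt.py|grep -v scene|cut -c1-150;  python3 - <<'E'
from h import *
cam('scene','sc2.png')
E
```

```text
tcp [ 0.5978 -0.0485  0.0938] bin [0.1479 0.0062] xaxis deg 154.14416385228753 zaxis [ 0.0004 -0.0001 -1.    ] t 14.025
move [-8.2093  0.0204 -2.6163] F [ 0.7625  0.851  -1.6818] q [-0.0809  0.5234  0.0559  1.1028 -0.0001  0.3704]
wrist 10104 x [0.0121 0.0997 0.1725] z [0.0577 0.0882 0.1136] tilt deg 19.244718729205864 z(0) 0.053470020936140894
 x0.01 z0.0597 y0.0072 n515
 x0.03 z0.0661 y0.0072 n902
 x0.05 z0.0732 y0.0071 n1070
 x0.07 z0.0801 y0.0071 n1217
 x0.09 z0.0870 y0.0071 n1372
 x0.11 z0.0940 y0.0071 n1440
 x0.13 z0.1009 y0.0071 n1432
 x0.15 z0.1081 y0.0071 n1342
 x0.17 z0.1139 y0.0071 n814
 x0.01 z0.0573 y-0.0032 n10
 x0.03 z0.0620 y-0.0045 n27
 x0.05 z0.0697 y-0.0037 n30
 x0.07 z0.0767 y-0.0040 n27
 x0.09 z0.0833 y-0.0044 n35
 x0.11 z0.0918 y-0.0033 n29
 x0.13 z0.0945 y-0.0048 n10
 x0.15 z0.1074 y0.0091 n5
 x0.17 z0.1126 y-0.0027 n46
 x0.19 z0.1086 y0.0040 n20
[ 0.5989 -0.0488  0.0942] [ 0.1718  0.589  -1.9465] [-0.0401 -0.0615  0.0068] 0.016337547021988703 14.125
```

View pics/sc2.png

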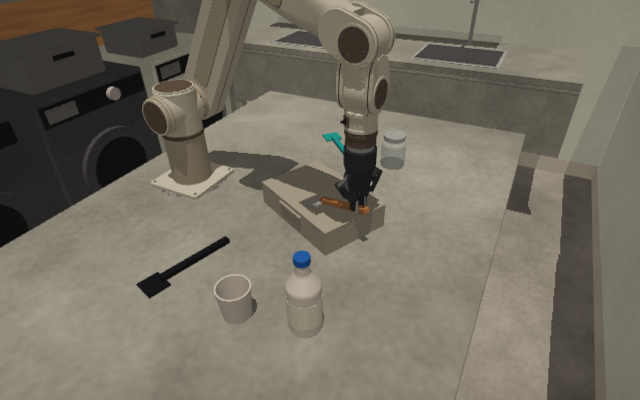

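The scene picture shows the handle up through the mouth at (345,205), with the blade under the lid near (318,203). I'll continue along the axis.

>>> arm_command(slide=[[-1.7,0,-0.6],[-3.4,0,-1.2],[-5.1,0,-1.78],[-6.8,0,-2.37],[-8.2,0,-2.86]], spin=[0,0,0,0,0])

```text
clock: 14.8
eef_pos: [0.6706, -0.0838, 0.1219]
tool_rot: [0.224, 0.975, -0.0, -0.0]
ft_force: [-0.2, 0.2, -0.4]
grip_width: 0.0159
grasp_force: 60.2
```

```bash
python3 nx.py .23 .0065 .28; python3 tilt.py|grep -A2 wrist|cut -c1-150
```

```text
tcp [ 0.6706 -0.0838  0.1219] bin [0.2288 0.0063] xaxis deg 154.15882088961035 zaxis [-0.0009  0.0002 -1.    ] t 14.8
move [ -0.1037   0.018  -15.8077] F [-0.2243  0.1929 -0.4381] q [-0.1244  0.652   0.3573  1.2771  0.0001  0.3267]
wrist 10082 x [0.0929 0.1803 0.2535] z [0.0859 0.1163 0.1417] tilt deg 19.158272438594 z(0) 0.0536828010967424
 x0.09 z0.0875 y0.0072 n492
 x0.11 z0.0941 y0.0072 n891
```

>>> arm_command(slide=[[0,0,-2],[0,0,-4.5],[0,0,-7],[0,0,-9.5],[0,0,-11]], spin=[0,0,0,0,0])

```text
clock: 15.52
eef_pos: [0.6702, -0.0833, 0.2333]
tool_rot: [0.223, 0.975, 0.0, 0.0]
ft_force: [0.6, 0.1, -1.2]
grip_width: 0.0162
grasp_force: 60.3
```

>>> arm_command(slide=[[0.5,0,-1],[1,0,-2.5],[1.5,0,-4],[2,0,-4],[2,0,-4]], spin=[0,0,0,0,0])

```text
clock: 16.15
eef_pos: [0.6521, -0.0747, 0.272]
tool_rot: [0.223, 0.975, -0.0, -0.0]
ft_force: [0.4, 0.7, -0.4]
grip_width: 0.0164
grasp_force: 60.3
```

>>> arm_command(slide=[[0,0,0],[0,0,0],[0,0,0],[0,0,0],[0,0,0]], spin=[0,0,0,0,0])

```text
clock: 16.77
eef_pos: [0.6526, -0.075, 0.272]
tool_rot: [0.224, 0.975, -0.0, -0.0]
ft_force: [-0.1, -0.4, -1.1]
grip_width: 0.0162
grasp_force: 60.3
```

```bash
python3 nx.py .23 .0065 .28; python3 tilt.py|grep -A2 wrist|cut -c1-150;  python3 - <<'E'
from h import *
p=cam('scene','sc3.png')
for d in landmark_of(p,'blade_edge')[:3]: w=world(p,d['centre']);print(d['centre'],d['confidence'],w,tobin(w))
E
```

```text
tcp [ 0.6526 -0.075   0.272 ] bin [0.2088 0.0063] xaxis deg 154.15482508993895 zaxis [-0.0001  0.     -1.    ] t 16.775
move [-2.1243  0.0139 -0.7961] F [-0.1263 -0.3545 -1.1137] q [-0.1144  0.5694  0.602   1.6035  0.      0.3367]
wrist 10027 x [0.0727 0.1605 0.2333] z [0.2359 0.2666 0.2919] tilt deg 19.222157089734452 z(0) 0.21055939640184257
 x0.07 z0.2376 y0.0072 n481
 x0.09 z0.2440 y0.0072 n891
[141.8, 291.5] 0.68 [ 0.23566039 -0.44015878  0.00072879] [-0.006757   -0.50425916]
[329.8, 129.3] 0.64 [ 0.23497802  0.52324531 -0.00149356] [-0.42818746  0.36208042]
[324.3, 149.5] 0.62 [2.94557642e-01 3.58794594e-01 1.18679315e-05] [-0.30275978  0.24017199]
```

View pics/sc3.png

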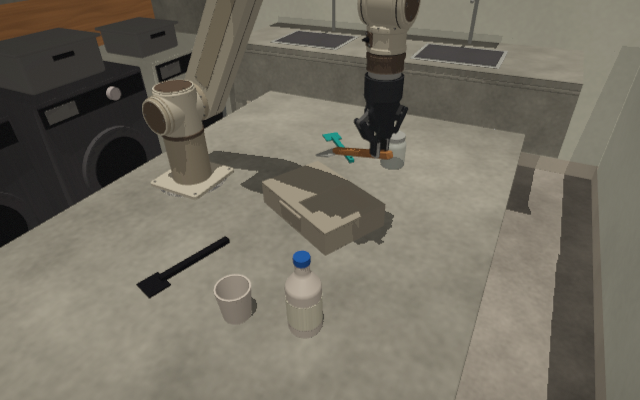

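The scraper hangs in the gripper at about (360,153), clear of everything. Its lowest point is about 0.19 m up, above the 0.121 m required, and the bottle, cup and jar have not moved.

```bash
python3 -c "
from workcell import *
print(job_done())"
```

```text
the job is handed in; nothing more can be done
None
```

The wooden scraper was tipped handle-first through the mouth and drawn out along its own axis, and is held still about 12 cm above the lid, touching nothing but the gripper; the job was handed in at about 17 s with the bottle, cup and jar untouched.

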